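# Lock the shoe-bench well with its linch pin

## Robot

A 7-joint arm with a two-finger parallel gripper is mounted at the origin on the work surface. World frame = base frame: x ahead of the robot, y to its left, z up, the work surface at z = 0. Lengths are in m, angles in rad, forces in N, time in s.
With the tool pointing down it reaches from about 0.4 to 0.85 m from the base axis. Payload 4.5 kg.
Tool frame: the origin (TCP) lies between the finger pads; the fingertips stand r.finger_overhang ahead of it and the grasp point (between the pads) lies 8 mm behind it (r.finger_overhang is the distance from the TCP to the fingertips, in m); z points along the fingers, x is the direction in which the jaws open and shut, and the axes are right-handed (so a half turn about z gives the same grasp; the last joint's range is limited). The gripper opens to 88 mm and grips with 3 to 60 N. Pads are 18 mm wide; open, the fingers measure 123 mm over their backs; the gripper's body (75 mm by 187 mm) begins 45 mm behind the grasp point.
Start: joints at [-1.237, 0.689, -0.195, 1.565, 0.157, 0.902, -0.215], TCP at [0.185, 0.597, 0.25] pointing down, gripper open.
Joint ranges: [-3.01, 3.01], [-0.46, 2.08], [-1.47, 1.51], [0.13, 2.56], [-1, 4.14], [0.04, 2.09], [-2.66, 2.66]. Speed limits (rad/s): [2.57, 2.57, 3.14, 3.14, 3.14, 3.14, 3.14].

## Interface

Orientations are given as a unit quaternion [x, y, z, w].
In Python, from plant import r gives the robot as it stands.
- The arm moves only by the tool move_arm, never from a script. Its argument "targets" is a list that holds one entry, the list of rows, each a list of 7 numbers: the turn, a rotation vector about the world's x, y, z in rad, then the shift along the world's x, y, z in m, then the opening, from 0 (shut) to 1 (fully open). A call has 1 to 5 rows; each row shifts and turns the pose as measured when the row begins; what a row does not reach is not made up. A row lasts 1/10 s, in which the tool goes at most 50 mm and 8.59 degrees, less where a joint would pass 70% of its speed; a pose out of reach is approached as far as the arm can. A call with a gripper value outside its range is refused whole. The fingers move at their own pace and stop on an object; "force" is the grip in N (left out, the last holds). Time passes only in rows, so rows that do not move let the fingers close. It gives the time, the measured TCP pose, the force and the opening at its end, in the units of the state.
- r.get_state(): the state, without advancing time (a new reading comes with each control period).
- r.snapshot(name): name is "scene" or "side" or "wrist"; returns a dict with "frame" (400x640x3 uint8, red, green, blue), "K" (3x3 intrinsics, pixels), "T" (4x4, takes a point from camera to world coordinates). Camera axes: x right, y up, looking along -z (the intrinsics and any distortion apply to the point x, -y, -z); pixel columns grow to the right and rows downward; lengths in m; the calibration is good to about 2 mm. A picture is of the moment at which its call begins. There is no depth.
- r.finish_job(): hands the job in, once; it reports no verdict.
Trained networks look in a picture, given as the dict that the camera call returned (one of the last four; its "shot" number tells which), for a name from the list of things; names that differ only in an ending like _2 or _b are one class to them, and where a whole thing is asked for, a point or a joint stands for the part that bears it (a point fixed in the world has none). Each returns a list of dicts, best first, with "score" (0 to 1); they miss things now and then, are a little off and sometimes report something else, mostly with a low value. They report only what shows in the picture. A call takes as long as a camera call. They do not tell look-alikes from the thing itself.
- r.find_in(picture, query): "centre" ([row, column] in pixels, amid what is visible of it).
The state is a dict: "clock": time; "q": joint angles; "qd": joint speeds; "joint_torque": joint torques, N m; "tool_pos": TCP position; "eef_rot": TCP orientation; "contact_force": force on the tool from outside, world axes, zero at the start; "moment": the same for the moment, N m; "opening": opening from 0.0 (shut) to 1.0 (fully open).
Only numpy, scipy, OpenCV 4.12 (cv2) and the standard library are available. Lean on these libraries where they do the work, as an engineer would, in place of code of your own. Each camera call takes 0.05 s, during which the arm holds its last target. There are 200 camera calls.

## Task

The square steel bolt is already through the lugs that hold the storage well's lid shut. Take the yellow-headed linch pin out of its rest, feel for the cross hole near the bolt's free end and push the pin down until its collar sits on the bolt, then swing its sprung wire loop out over the end of the bolt until it snaps underneath, and let go. Press gently (the parts mark above about 40 N) and leave the other things on the bench where they are.

Things in the scene. Friction and masses are not known exactly. Their poses are not given: they have to be found in the camera images.
- well: fixed oak box 180 x 170 mm, 69 mm high, lid closed. A square steel bolt (22 wide, 20 high, top 75 mm above bench) runs along its -x side through lugs (tops 77 mm high) and sticks out past the last lug towards +y. Origin: on the bench under the bolt's axis, at the last lug's outer face; x to the box (near face 35 mm away, it ends at y = 0, lid 5 mm more), y to the bolt's free end, z up
- bolt_mark (a point): point on the bolt's top centre line at the last lug's outer face, axes as well. The vertical through hole, 9.5 mm across with a 1 mm chamfer, lies on the centre line somewhere 16 to 44 mm from here along +y: this differs each time and is not measured. The bolt is too stiff to shift by hand
- bolt_under (a point): point on the bolt's underside, straight below bolt_mark, 55 mm above the bench, same axes. The bolt's free end is 20 mm beyond the hole's centre (so 36 to 64 mm from here along +y); under the end is a cross lip, round, radius 5 mm, centre 15 mm beyond the hole and 1 mm above the underside, that the loop must stretch over
- pin: linch pin upright in its rest, 0.1 kg. Origin: underside of its collar on the shank's axis; z up, +y the side the loop opens to (point it with well's +y). Shank 8 mm thick, 38 mm long below the origin, its last 7 mm a cone to 5 mm; collar 17 mm wide, 14 mm high; above it a yellow grip block 16 mm in x, 24 mm in y, from 13 to 49 mm above the origin
- loop_pivot (a point): loop's pivot on the pin, 8 mm above the pin's origin, a bar along x 38 mm wide. The loop is a U of 4 mm wire, 38 mm wide outside, cross wire 31.5 mm from the pivot; it stretches lengthwise up to 11 mm against a spring of 1 N/mm
- loop (a joint): angle of the loop, rad: 0 = closed, hanging beside the shank (stop); 1.37 = straight out to the pin's +y; 1.7 = fully open. Stiff hinge, stays where left (1 N at the tab moves it). On the bolt it meets the lip at about 0.53, must stretch 6 mm to pass it at 0.3 (about 10 to 15 N down on the tab), then snaps under the bolt to 0 to 0.15
- loop_tab (a point): free edge of the loop's red tab, 20 mm wide in x, 3 mm thick. The tab stands square to the loop, 38.5 mm from the pivot, and ends 15 mm from the loop's plane: with the loop straight out it points up, later outwards. Pressed straight down from above by a blunt tip passing just outside the bolt's end, the edge stays 28 to 43 mm from the shank's axis; it snaps some 22 to 30 mm below the bolt's top
- rest: dark wood block 46 x 46 x 46 mm, fixed, with a 10 mm through hole in which the pin stands, its collar on the top. Origin: centre of the underside
- key_dish: white ceramic dish, 90 mm across, 24 mm high, loose; leave alone. Origin: centre of its underside
- polish_tin: blue round closed tin, 75 mm across, 24 mm high, loose; leave alone. Origin: centre of its underside
- carabiner: steel carabiner lying flat, 88 x 46 x 10 mm, loose; leave alone. Origin: its middle, underside
- shoehorn: red plastic shoehorn lying flat, 400 mm long in its y, up to 38 mm wide, 6 mm high, loose; leave alone. Origin: its middle, underside
Mind the look-alikes: they are no part of the job. Of the things that look like the pin, the smallest one is meant.

How it is judged:
By the outcome, as a careful person would: the job done as asked, in the order asked, and still so for the second after the job is handed in, with the robot touching nothing.
It also fails if it takes over 69 s, if anything falls off the work surface, if the arm or the gripper's body presses on something with over 40 N, if the wrist force passes 120 N, or if a joint passes its speed limit or range.

## Working session

There is one attempt and no reset: what is moved stays moved. The work goes in short steps, Python scripts to look and compute and a tool call to move; the robot and the scene stay as the last step left them, time stands still between calls to the robot, and variables do not carry over. Pictures are saved under pics/ and viewed, about 8 in all and at most 12, crops included, and the job is handed in when it is done.

Besides the shell and the picture viewer there is one more tool, called after "Call:" by a JSON object that holds its "method" and its "body", one argument or row to a line. move_arm: Moves the arm, as the interface text tells. Its arguments: {"type":"object","properties":{"targets":{"type":"array","items":{"type":"array","items":{"type":"array","items":{"type":"number"}}}},"force":{"type":"number"}},"required":["targets"]}

```bash
mkdir -p pics; ls; cat > h.py <<'E'
import numpy as np, cv2
from plant import r
def snap(n,f=None):
    s=r.snapshot(n)
    if f: cv2.imwrite('pics/'+f,s['frame'][:,:,::-1])
    return s
def ray(s,rc):
    K,T=s['K'],s['T']; p=np.linalg.inv(K)@[rc[1],rc[0],1]
    d=T[:3,:3]@[p[0],-p[1],-p[2]]; return T[:3,3],d/np.linalg.norm(d)
def atz(s,rc,z):
    o,d=ray(s,rc); return o+d*(z-o[2])/d[2]
def proj(s,P):
    P=np.atleast_2d(P); c=(P-s['T'][:3,3])@s['T'][:3,:3]; c=c*[1,-1,-1]
    u=c@s['K'].T; return (u[:,:2]/u[:,2:])[:,::-1]
def tri(pairs):
    A=0;b=0
    for s,rc in pairs:
        o,d=ray(s,rc);M=np.eye(3)-np.outer(d,d);A=A+M;b=b+M@o
    return np.linalg.solve(A,b)
E
python3 - <<'E'
from h import *
np.set_printoptions(precision=3,suppress=True)
st=r.get_state();print(st,r.finger_overhang)
fs=[]
for n in ['scene','side']:
    s=snap(n);fs.append(s['frame'])
    print(n,s['T'].round(3).tolist(),s['K'].round(1).tolist(),[k for k in s])
    for q in ['well','pin','loop_tab','rest','shoehorn','bolt_mark']:
        try:print(q,[(np.round(d['centre'],1).tolist(),round(d['score'],2)) for d in r.find_in(s,q)][:4])
        except Exception as e:print(q,e)
cv2.imwrite('pics/a.png',fs[0][:,:,::-1]);cv2.imwrite('pics/b.png',fs[1][:,:,::-1])
E
```

```text
pics
{'clock': 0.0, 'q': array([-1.237,  0.69 , -0.195,  1.566,  0.157,  0.903, -0.215]), 'qd': array([-0.001,  0.   , -0.   ,  0.   , -0.   ,  0.   , -0.001]), 'joint_torque': array([  0.001, -52.756,  -1.267, -15.343,  -0.053,   0.007,   0.   ]), 'tool_pos': array([0.184, 0.597, 0.249]), 'eef_rot': array([ 0.805,  0.594, -0.001,  0.001]), 'contact_force': array([-0.891,  0.603, -0.613]), 'moment': array([ 0.089,  0.042, -0.024]), 'opening': 0.9974797307499363} 0.011
scene [[-0.036, -0.821, 0.569, 1.112], [0.999, -0.034, 0.014, 0.06], [0.008, 0.569, 0.822, 0.896], [0.0, 0.0, 0.0, 1.0]] [[439.3, 0.0, 323.9], [0.0, 439.3, 195.7], [0.0, 0.0, 1.0]] ['frame', 'K', 'T', 'shot']
well [([240.0, 205.6], 0.64)]
pin [([195.0, 348.3], 0.87), ([166.8, 399.6], 0.73), ([139.7, 400.8], 0.59), ([172.0, 412.0], 0.22)]
loop_tab [([203.5, 353.4], 0.63), ([169.5, 414.0], 0.43)]
rest [([180.9, 396.0], 0.59)]
shoehorn [([147.1, 249.5], 0.66)]
bolt_mark [([245.4, 206.8], 0.63)]
side [[-0.991, 0.109, -0.071, 0.459], [-0.129, -0.75, 0.649, 0.703], [0.018, 0.652, 0.758, 0.839], [0.0, 0.0, 0.0, 1.0]] [[474.8, 0.0, 322.5], [0.0, 474.8, 194.5], [0.0, 0.0, 1.0]] ['frame', 'K', 'T', 'shot']
well [([126.7, 289.0], 0.63)]
pin [([236.1, 333.4], 0.87), ([278.6, 355.2], 0.86), ([306.7, 424.6], 0.74)]
loop_tab [([312.0, 405.9], 0.69), ([234.5, 318.0], 0.62), ([290.0, 358.5], 0.53)]
rest [([298.5, 354.3], 0.72)]
shoehorn [([169.1, 411.9], 0.63)]
bolt_mark [([125.0, 289.7], 0.63)]
```

View pics/a.png

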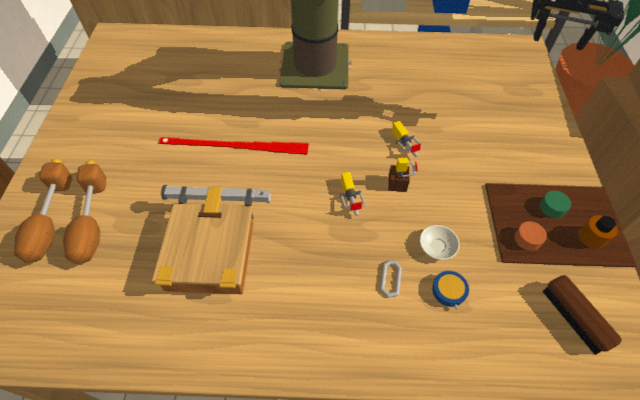

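View pics/b.png

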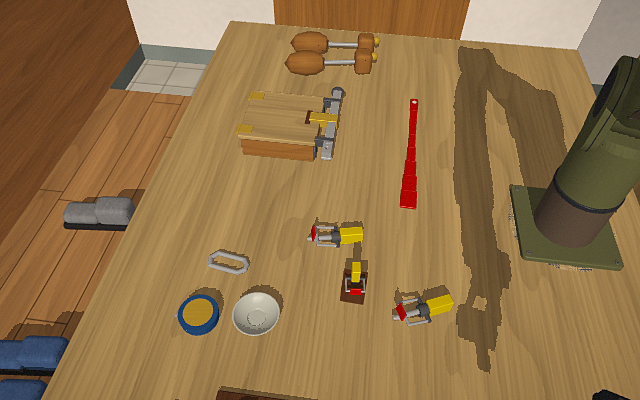

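The candidates for the pin, as scene and side pixels:
- Lying on the bench: (195,348) / (236,333).
- Lying on the bench: (140,401) / (307,425).
- Upright in the dark rest: (167,402) / (278,355).

The upright one fits, because it stands in the rest and looks the smallest. I'll confirm it in a crop.

```bash
python3 - <<'E'
from h import *
np.set_printoptions(precision=3,suppress=True)
a=cv2.imread('pics/a.png');b=cv2.imread('pics/b.png')
up=lambda i,x,y,w,h:cv2.resize(i[y:y+h,x:x+w],(400,300),interpolation=cv2.INTER_CUBIC)
cv2.imwrite('pics/c.png',np.vstack([np.hstack([up(a,360,115,80,60+0),up(b,315,245,80,60)]),np.hstack([up(a,155,155,120,90),up(b,280,80,80,60+0+0) if 0 else up(b,255,80,120,90)])]))
s=r.snapshot('scene');t=r.snapshot('side')
print('pin/grip',tri([(s,(167,402)),(t,(271,356))]))
print('rest',tri([(s,(181,398)),(t,(293,354))]))
print('others',atz(s,(195,348),.01),atz(s,(140,401),.01))
print('shoehorn',atz(s,(140,160),.006),atz(s,(149,308),.006))
E
```

```text
pin/grip [0.447 0.228 0.073]
rest [0.442 0.232 0.004]
others [0.494 0.105 0.01 ] [0.307 0.247 0.01 ]
shoehorn [ 0.332 -0.402  0.006] [ 0.346 -0.002  0.006]
```

View pics/c.png

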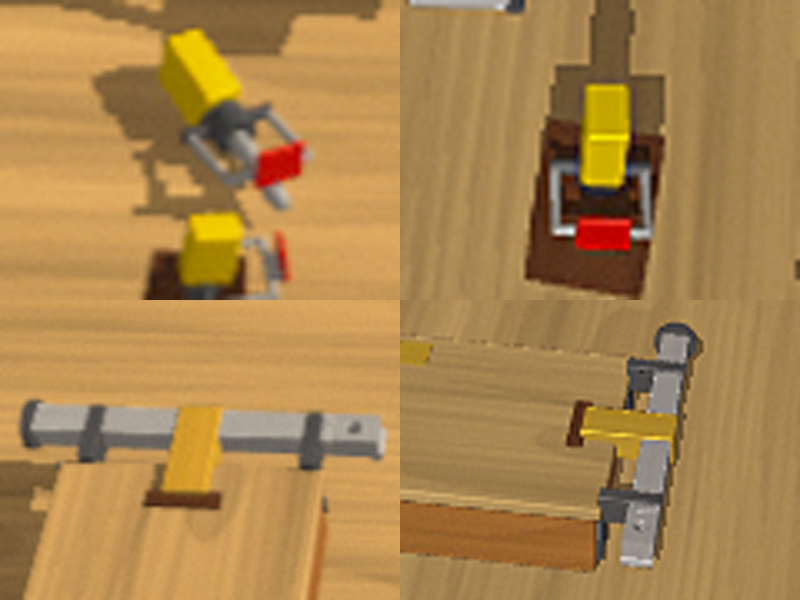

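The upright pin in the rest, with its grip at scene (167,402), is the smallest. Its loop stands open towards about world +y, with the tab up. The two larger ones lie flat on the bench. The cross hole shows near the bolt's end at about scene (193,261). I'm moving above the pin now.

Call:
{"method": "move_arm", "body": {
  "targets": [
    [[0,0,-0.127,0.026,-0.037,0,1],[0,0,-0.127,0.026,-0.037,0,1],[0,0,-0.127,0.026,-0.037,0,1],[0,0,-0.127,0.026,-0.037,0,1],[0,0,-0.127,0.026,-0.037,0,1]]
  ]
}}

```text
clock: 1.3
tool_pos: [0.311, 0.4132, 0.2501]
eef_rot: [0.951, 0.308, 0.002, -0.005]
contact_force: [0.6, 0.3, 0.3]
opening: 1.002
```

Call:
{"method": "move_arm", "body": {
  "targets": [
    [[0,0,-0.127,0.026,-0.037,0,1],[0,0,-0.127,0.026,-0.037,0,1],[0,0,-0.127,0.026,-0.037,0,1],[0,0,-0.127,0.026,-0.037,0,1],[0,0,-0.127,0.026,-0.037,0,1]]
  ]
}}

```text
clock: 1.8
tool_pos: [0.4457, 0.2211, 0.2517]
eef_rot: [1.0, -0.017, 0.005, -0.005]
contact_force: [0.2, 0.3, 0.1]
opening: 1.006
```

```bash
python3 - <<'E'
from h import *
np.set_printoptions(precision=3,suppress=True)
st=r.get_state();print(st['tool_pos'],st['eef_rot'],st['q'],st['contact_force'])
s=snap('wrist','d.png');print(s['T'],s['K'])
np.savez('d.npz',K=s['K'],T=s['T'])
for q in ['pin','loop_tab','rest']:print(q,[(np.round(d['centre'],1).tolist(),round(d['score'],2)) for d in r.find_in(s,q)][:4])
s=r.snapshot('scene')
p=np.array([atz(s,c,.075) for c in [(190,170),(193,261)]]);print(p,np.degrees(np.arctan2(*(p[1]-p[0])[[0,1]])))
E
```

```text
[0.446 0.221 0.252] [ 1.    -0.017  0.005 -0.005] [-0.632  0.519  0.125  1.963 -0.108  0.652 -0.472] [0.183 0.331 0.065]
[[ 0.999  0.035 -0.     0.447]
 [-0.034  0.964  0.264  0.29 ]
 [ 0.009 -0.264  0.964  0.387]
 [ 0.     0.     0.     1.   ]] [[282.489   0.    321.041]
 [  0.    282.489 200.219]
 [  0.      0.      1.   ]]
pin [([253.1, 354.9], 0.95), ([157.2, 214.4], 0.78), ([171.7, 322.4], 0.6)]
loop_tab [([139.7, 242.1], 0.69), ([155.5, 316.2], 0.59)]
rest []
[[ 0.542 -0.306  0.075]
 [ 0.542 -0.097  0.075]] -0.08390887301739337
```

View pics/d.png

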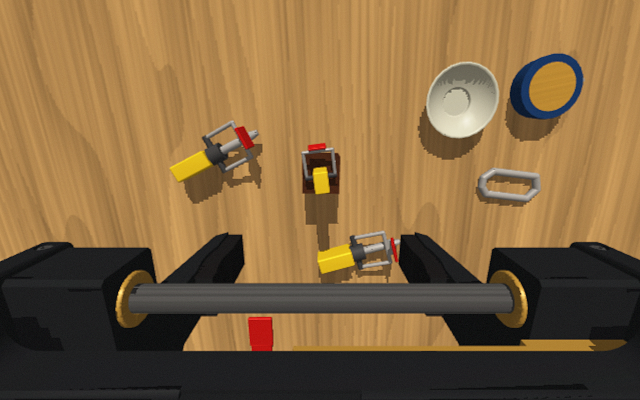

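Wrist view: the pin in its rest is at about (180,321) with its tab at (147,317), so the loop opens towards +y, slightly rotated. I'll fit the grip block's silhouette for position and yaw.

```bash
python3 - <<'E'
from h import *
from scipy.optimize import minimize
np.set_printoptions(precision=4,suppress=True)
V=[]
for n,w in [('wrist',(150,200,295,350)),('scene',(150,180,385,425)),('side',(250,290,340,375))]:
    s=r.snapshot(n);f=s['frame'].astype(int)
    m=((f[...,0]>120)&(f[...,1]>90)&(f[...,2]<40)&(f[...,1]>.6*f[...,0])).astype(np.uint8);k=np.zeros_like(m);k[w[0]:w[1],w[2]:w[3]]=1;m*=k
    print(n,m.sum());V.append((s,m))
def cost(p,views):
    x,y,a,dz=p;c,sn=np.cos(a),np.sin(a);C=0
    P=np.array([[x+c*u-sn*v,y+sn*u+c*v,.046+dz+z] for u in(-.008,.008) for v in(-.012,.012) for z in(.013,.049)])
    for s,m in views:
        q=proj(s,P)[:,::-1];S=8;h=cv2.convexHull(((q+.5)*16*S).astype(np.int32))
        im=np.zeros((m.shape[0]*S,m.shape[1]*S),np.uint8);cv2.fillConvexPoly(im,h,255,shift=4)
        pm=cv2.resize(im,(640,400),interpolation=cv2.INTER_AREA)/255.
        C+=np.abs(pm-m).sum()/m.sum()
    return C
for name,v in [('wrist',V[:1]),('all',V)]:
    best=min((minimize(lambda p:cost([*p,0],v),[.447,.228,a],method='Nelder-Mead',options=dict(initial_simplex=[[.447,.228,a],[.453,.228,a],[.447,.235,a],[.447,.228,a+.15]],maxiter=80)) for a in(-.15,.1)),key=lambda o:o.fun)
    print(name,best.x,best.fun)
for s,m in V:
    pass
s=V[0][0]
print('tab',atz(s,(146,316.5),.07))
E
```

```text
wrist 400
scene 158
side 184
wrist [0.4473 0.2292 0.097 ] 0.07993137254901961
all [0.4462 0.2292 0.0284] 0.42879443599123745
tab [0.4422 0.2675 0.07  ]
```

Call:
{"method": "move_arm", "body": {
  "targets": [
    [[-0.01,0.01,0.13,0.001,0.008,-0.02,1],[0,0,0,0,0,-0.04,1],[0,0,0,0,0,-0.04,1],[0,0,0,0,0,-0.03,1],[0,0,0,0,0,0,0.6]]
  ]
}}

```text
clock: 2.7
tool_pos: [0.4429, 0.2413, 0.1191]
eef_rot: [0.998, 0.063, 0.002, -0.005]
contact_force: [-0.3, -0.6, -0.1]
opening: 0.933
```

```bash
cat >> h.py <<'E'
def st():
    from scipy.spatial.transform import Rotation as R
    s=r.get_state();M=R.from_quat(s['eef_rot']).as_matrix();z=M[:,2]
    print('t %.2f'%s['clock'],'p',s['tool_pos'].round(4),'jaw',round(float(np.arctan2(M[1,0],M[0,0])),3),'tiltfix',(-z[1]).round(3),z[0].round(3),'F',np.round(s['contact_force'],1),'M',np.round(s['moment'],2),'op',round(float(s['opening']),3));return s
E
python3 -c "
from h import *
st()"
```

```text
t 2.70 p [0.4429 0.2413 0.1191] jaw 0.125 tiltfix -0.009 0.003 F [-0.3 -0.6 -0.1] M [-0.17  0.15  0.01] op 0.933
```

Call:
{"method": "move_arm", "body": {
  "targets": [
    [[-0.009,0.003,-0.025,0.0044,-0.012,0,0.6],[0,0,0,0,0,0,0.6]]
  ]
}}

```text
clock: 2.9
tool_pos: [0.4473, 0.23, 0.1203]
eef_rot: [0.999, 0.051, -0.0, -0.0]
contact_force: [-0.4, 0.2, 0.1]
opening: 0.754
```

```bash
python3 -c "
from h import *
st()
s=snap('wrist')
cv2.imwrite('pics/e.png',cv2.resize(s['frame'][150:400,170:490,::-1],(800,625))[:600])"
```

```text
t 2.90 p [0.4473 0.23   0.1203] jaw 0.101 tiltfix -0.0 -0.0 F [-0.4  0.2  0.1] M [-0.07  0.04  0.01] op 0.754
```

View pics/e.png

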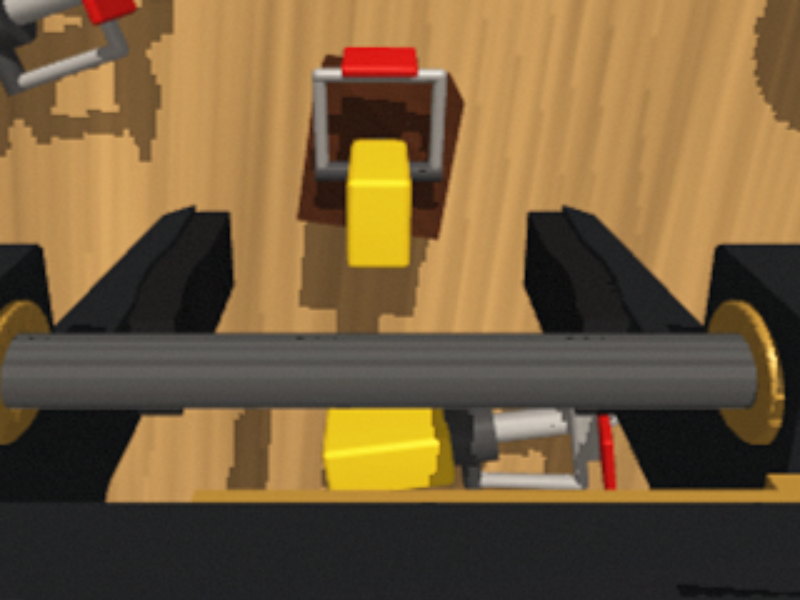

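The block at crop (379,205) is square to the jaws and centred between them. I'll go down and grip.

Call:
{"method": "move_arm", "body": {
  "targets": [
    [[0,0,0,0,0,-0.024,0.5],[0,0,0,0,0,-0.024,0.5],[0,0,0,0,0,0,0.4],[0,0,0,0,0,0,0.4]]
  ]
}}

```text
clock: 3.35
tool_pos: [0.4517, 0.2339, 0.078]
eef_rot: [0.999, 0.051, 0.006, -0.004]
contact_force: [0.7, 0.2, -0.1]
opening: 0.399
```

```bash
python3 -c "
from h import *
st()"
```

```text
t 3.35 p [0.4517 0.2339 0.078 ] jaw 0.103 tiltfix -0.009 0.012 F [ 0.7  0.2 -0.1] M [-0.06  0.08 -0.01] op 0.399
```

Call:
{"method": "move_arm", "body": {
  "targets": [
    [[-0.009,0.012,0,-0.0042,-0.004,-0.005,0.4],[0,0,0,0,0,0,0.4]]
  ]
}}

```text
clock: 3.55
tool_pos: [0.4483, 0.2302, 0.0752]
eef_rot: [0.999, 0.051, 0.001, -0.001]
contact_force: [-0.3, -0.0, -0.0]
opening: 0.398
```

```bash
python3 -c "
from h import *
st()"
```

```text
t 3.55 p [0.4483 0.2302 0.0752] jaw 0.103 tiltfix -0.001 0.002 F [-0.3 -0.  -0. ] M [-0.08  0.06  0.03] op 0.398
```

Call:
{"method": "move_arm", "body": {
  "targets": [
    [[0,0,0,-0.001,-0.001,-0.003,0.3],[0,0,0,0,0,0,0.1],[0,0,0,0,0,0,0.1],[0,0,0,0,0,0,0.1],[0,0,0,0,0,0,0.1]]
  ],
  "force": 20
}}

```text
clock: 4.05
tool_pos: [0.4479, 0.2295, 0.0734]
eef_rot: [0.999, 0.051, 0.002, -0.001]
contact_force: [0.4, -0.6, -1.0]
opening: 0.176
```

Call:
{"method": "move_arm", "body": {
  "targets": [
    [[0,0,0,0,0,0,0.1],[0,0,0,0,0,0,0.1],[0,0,0,0,0,0,0.1]]
  ]
}}

```text
clock: 4.35
tool_pos: [0.4479, 0.2295, 0.0734]
eef_rot: [0.999, 0.051, 0.002, -0.001]
contact_force: [-0.3, 0.3, -0.8]
opening: 0.18
```

```bash
python3 -c "
from h import *
st()"
```

```text
t 4.35 p [0.4479 0.2295 0.0734] jaw 0.103 tiltfix -0.002 0.004 F [-0.3  0.3 -0.8] M [-0.05  0.03  0.01] op 0.18
```

Call:
{"method": "move_arm", "body": {
  "targets": [
    [[0,0,0,0,0,0.02,0.1],[0,0,0,0,0,0.03,0.1],[0,0,0,0,0,0.04,0.1],[0,0,0,0,0,0.03,0.1],[0,0,0,0,0,0,0.1]]
  ],
  "force": 30
}}

```text
clock: 4.85
tool_pos: [0.4471, 0.2292, 0.196]
eef_rot: [0.999, 0.051, 0.001, -0.001]
contact_force: [1.1, 0.3, -1.3]
opening: 0.176
```

Call:
{"method": "move_arm", "body": {
  "targets": [
    [[0,0,-0.02,0.016,-0.044,0,0.1],[0,0,-0.02,0.016,-0.044,0,0.1],[0,0,-0.02,0.016,-0.044,0,0.1],[0,0,-0.02,0.016,-0.044,0,0.1],[0,0,-0.02,0.016,-0.044,0,0.1]]
  ]
}}

```text
clock: 5.35
tool_pos: [0.5245, 0.0129, 0.1927]
eef_rot: [1.0, 0.01, -0.001, -0.004]
contact_force: [0.4, -0.1, -1.7]
opening: 0.18
```

Call:
{"method": "move_arm", "body": {
  "targets": [
    [[0,0,0,0.012,-0.044,0,0.1],[0,0,0,0.006,-0.044,0,0.1],[0,0,0,0,-0.04,0,0.1],[0,0,0,0,-0.02,0,0.1],[0,0,0,0,0,0,0.1]]
  ]
}}

```text
clock: 5.85
tool_pos: [0.5404, -0.1504, 0.186]
eef_rot: [1.0, 0.004, -0.004, -0.002]
contact_force: [-0.6, 0.0, -1.1]
opening: 0.181
```

```bash
python3 -c "
from h import *
st()
s=snap('wrist','f.png')
print(s['T'].round(4))
for q in ['bolt_mark','well','loop_tab','pin']:print(q,[(np.round(d['centre'],1).tolist(),round(d['score'],2)) for d in r.find_in(s,q)][:3])"
```

```text
t 5.85 p [ 0.5404 -0.1504  0.186 ] jaw 0.008 tiltfix -0.004 -0.009 F [-0.6  0.  -1.1] M [-0.    0.07  0.01] op 0.181
[[ 0.9999 -0.0111  0.0072  0.5413]
 [ 0.0088  0.9627  0.2705 -0.0808]
 [-0.0099 -0.2704  0.9627  0.3205]
 [ 0.      0.      0.      1.    ]]
bolt_mark [([208.7, 460.2], 0.74)]
well [([209.4, 460.1], 0.65)]
loop_tab [([196.7, 320.2], 0.89), ([233.1, 322.0], 0.47)]
pin [([234.2, 325.1], 0.96)]
```

View pics/f.png

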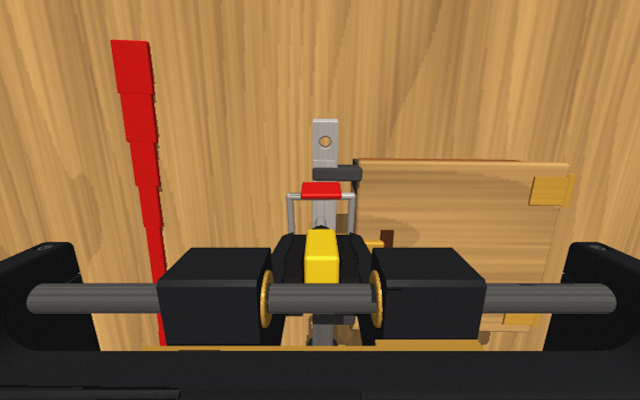

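The wrist view shows the hole clearly at about (141,325), the bolt's end at row 119 and the last lug at row 172. I'll work out the positions.

```bash
python3 - <<'E'
from h import *
np.set_printoptions(precision=4,suppress=True)
s=r.snapshot('wrist');f=s['frame'].astype(int)
sat=f.max(2)-f.min(2);pts=[]
for row in range(124,160,4):
    g=np.where(sat[row,295:355]<25)[0]+295
    L,R=atz(s,(row,g.min()-.5),.075),atz(s,(row,g.max()+.5),.075);pts.append((L+R)/2);print(row,g.min(),g.max(),L,R)
pts=np.array(pts);pf=np.polyfit(pts[:,1],pts[:,0],1);print('yaw',-np.arctan(pf[0]))
w=f[134:150,318:334];print(w.sum(2)//3)
d=np.abs(w.sum(2)/3-np.median(w.sum(2)/3));m=d>30
rc=np.argwhere(m).mean(0)+[134,318];h=atz(s,rc,.075);print(rc,h,'axis x there',np.polyval(pf,h[1]))
g=f[112:128,320:330].mean(1);print(g.astype(int).tolist())
print('end',atz(s,(119,325),.075),'lugface',atz(s,(165,325),.077))
E
```

```text
Traceback (most recent call last):
ValueError: zero-size array to reduction operation minimum which has no identity
```

```bash
python3 - <<'E'
from h import *
np.set_printoptions(precision=4,suppress=True)
s=r.snapshot('wrist');f=s['frame'].astype(int)
st()
hsv=cv2.cvtColor(s['frame'],cv2.COLOR_RGB2HSV)[...,1].astype(int)
print(hsv[130,300:350].tolist())
pts=[]
for row in range(124,160,4):
    g=np.where(hsv[row,295:355]<70)[0]+295
    if len(g)<10: continue
    L,R=atz(s,(row,g.min()-.5),.075),atz(s,(row,g.max()+.5),.075);pts.append((L+R)/2);print(row,g.min(),g.max(),L,R)
pts=np.array(pts);pf=np.polyfit(pts[:,1],pts[:,0],1);print('yaw',-np.arctan(pf[0]))
w=f[134:150,318:334].sum(2)//3;print(w)
m=np.abs(w-np.median(w))>25
rc=np.argwhere(m).mean(0)+[134,318];h=atz(s,rc,.075);print(rc,h,'axis x there',np.polyval(pf,h[1]))
print(hsv[112:128,320:330].mean(1).astype(int).tolist())
print('end',atz(s,(119,325),.075),'lugface',atz(s,(165,325),.077))
E
```

```text
t 6.20 p [ 0.5419 -0.1439  0.1873] jaw 0.018 tiltfix -0.007 -0.007 F [-0.5 -0.4 -0.6] M [-0.15 -0.02 -0.  ] op 0.175
[137, 142, 142, 141, 142, 141, 139, 144, 141, 143, 140, 90, 29, 22, 23, 24, 27, 26, 26, 25, 23, 26, 24, 27, 25, 25, 23, 24, 25, 26, 25, 23, 26, 25, 23, 26, 70, 138, 145, 142, 143, 142, 140, 142, 145, 143, 137, 141, 140, 140]
128 312 335 [ 0.5319 -0.0796  0.075 ] [ 0.5522 -0.0792  0.075 ]
132 312 336 [ 0.5319 -0.0829  0.075 ] [ 0.5531 -0.0825  0.075 ]
136 312 336 [ 0.5319 -0.0862  0.075 ] [ 0.5533 -0.0858  0.075 ]
140 312 336 [ 0.532  -0.0896  0.075 ] [ 0.5534 -0.0891  0.075 ]
144 311 335 [ 0.5311 -0.0929  0.075 ] [ 0.5526 -0.0925  0.075 ]
148 311 335 [ 0.5312 -0.0963  0.075 ] [ 0.5527 -0.0959  0.075 ]
152 311 335 [ 0.5312 -0.0998  0.075 ] [ 0.5528 -0.0993  0.075 ]
156 311 335 [ 0.5312 -0.1032  0.075 ] [ 0.5529 -0.1028  0.075 ]
yaw -0.017043372140571385
[[153 155 157 153 152 153 156 155 154 152 155 157 154 152 153 155]
 [153 159 155 154 153 156 156 155 153 153 156 156 153 148 151 155]
 [153 156 156 153 154 154 158 155 152 153 155 157 155 152 154 154]
 [154 158 154 155 1
[... 374 characters left out ...]
153 154]
 [152 157 156 152 146 146 150 153 150 153 153 155 152 149 151 153]
 [153 153 145 131 114 110 117 122 127 147 156 155 153 150 150 154]
 [153 128  96  87 104 113 107 100  89 115 149 157 152 151 153 155]
 [134 104  99 125 137 144 152 145 122  98 127 152 155 150 152 155]
 [115 112 131 136 134 142 149 145 142 128 117 131 149 150 150 155]
 [114 128 133 133 138 141 147 145 140 136 122 113 137 151 152 156]
 [116 131 133 132 134 141 147 146 139 138 124 113 142 150 151 155]]
[146.     323.7143] [ 0.5425 -0.0944  0.075 ] axis x there 0.5421579644849099
[141, 142, 141, 140, 140, 141, 141, 141, 139, 140, 140, 140, 142, 145, 109, 31]
end [ 0.5431 -0.0721  0.075 ] lugface [ 0.544  -0.1105  0.077 ]
```

```bash
python3 - <<'E'
from h import *
np.set_printoptions(precision=4,suppress=True)
for n,(a,b,c,d),z in [('wrist',(139,161,315,332),1)]:
    s=r.snapshot(n);st();f=s['frame'].astype(int).sum(2)/3
    w=f[a:b,c:d];m=(np.abs(w-153)>15).astype(np.uint8)
    for q in m: print(''.join('.#'[v] for v in q))
    n,l,stt,ce=cv2.connectedComponentsWithStats(m);i=1+np.argmax(stt[1:,4]);x,y,ww,hh,_=stt[i];print(stt[i],ce[i])
    print('bbox centre',atz(s,(a+y+hh/2-.5,c+x+ww/2-.5),.075),'centroid',atz(s,(a+ce[i][1],c+ce[i][0]),.075))
    print('width mm',np.linalg.norm(atz(s,(a+y,c+x),.075)-atz(s,(a+y,c+x+ww),.075))*1e3)
    hsv=cv2.cvtColor(s['frame'],cv2.COLOR_RGB2HSV)[...,1].astype(int)
    e=hsv[110:140,318:328].mean(1);row=110+np.argmax(e<85)-.5;print('end',row,atz(s,(row,324),.075))
E
```

```text
t 6.25 p [ 0.5419 -0.1443  0.1874] jaw 0.017 tiltfix -0.007 -0.007 F [ 0.8  0.5 -1.5] M [-0.03  0.02  0.04] op 0.18
.................
.................
.................
.................
.................
.....#######.....
....##########...
...#####...####..
..######....###..
..######....###..
..######....###..
..######....###..
..######...####..
...#####..####...
....#########....
.....#######.....
....###...###....
......#####......
........#........
.................
.................
.................
[  2   5  13  14 109] [ 7.8165 10.7064]
bbox centre [ 0.5421 -0.0986  0.075 ] centroid [ 0.5419 -0.098   0.075 ]
width mm 11.178769664902683
end 125.5 [ 0.5425 -0.0777  0.075 ]
```

Call:
{"method": "move_arm", "body": {
  "targets": [
    [[-0.007,-0.007,-0.02,0,0.025,-0.01,0.1],[0,0,0,0,0.022,-0.01,0.1],[0,0,0,0,0,-0.01,0.1],[0,0,0,0,0,0,0.1]]
  ]
}}

```text
clock: 6.65
tool_pos: [0.543, -0.0947, 0.1573]
eef_rot: [1.0, -0.0, 0.002, 0.0]
contact_force: [-0.0, -0.5, -1.3]
opening: 0.179
```

```bash
python3 -c "
from h import *
st()"
```

```text
t 6.65 p [ 0.543  -0.0947  0.1573] jaw -0.001 tiltfix 0.001 0.004 F [-0.  -0.5 -1.3] M [-0.11  0.12 -0.01] op 0.179
```

Call:
{"method": "move_arm", "body": {
  "targets": [
    [[0.001,0.004,0,-0.001,-0.003,-0.006,0.1],[0,0,0,0,0,0,0.1],[0,0,0,0,0,0,0.1]]
  ]
}}

```text
clock: 6.95
tool_pos: [0.5423, -0.1009, 0.1512]
eef_rot: [1.0, -0.002, 0.0, 0.001]
contact_force: [0.4, 0.3, -0.7]
opening: 0.179
```

```bash
python3 -c "
from h import *
st()
s=snap('side');w=snap('scene')
P=[[.542,-.0976,.075]]
A,B=[proj(v,P)[0].astype(int) for v in(s,w)]
c=lambda v,p:cv2.resize(v['frame'][p[0]-40:p[0]+20,p[1]-40:p[1]+40,::-1],(400,300),interpolation=cv2.INTER_CUBIC)
cv2.imwrite('pics/g.png',np.hstack([c(s,A),c(w,B)]))"
```

```text
t 6.95 p [ 0.5423 -0.1009  0.1512] jaw -0.003 tiltfix 0.002 0.0 F [ 0.4  0.3 -0.7] M [-0.09  0.06 -0.05] op 0.179
```

View pics/g.png

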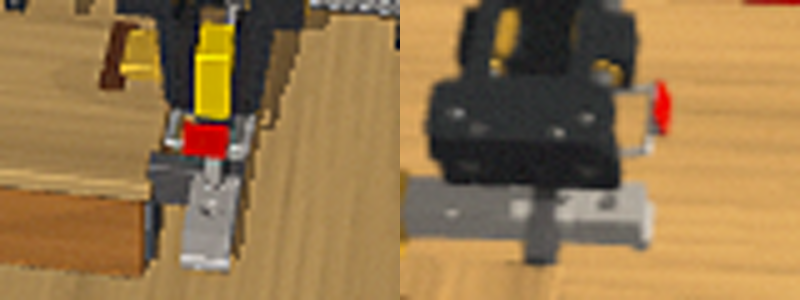

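The pin hangs just above the hole, which is at crop (210,208) in the side view. I'll correct y and feel downwards.

Call:
{"method": "move_arm", "body": {
  "targets": [
    [[0.002,0,0,0,0.003,-0.005,0.1],[0,0,0,0,0,-0.002,0.1],[0,0,0,0,0,0,0.1]]
  ]
}}

```text
clock: 7.35
tool_pos: [0.5424, -0.0983, 0.1442]
eef_rot: [1.0, -0.002, 0.001, -0.0]
contact_force: [-0.2, -0.2, -1.2]
opening: 0.177
```

```bash
python3 -c "
from h import *
st()"
```

```text
t 7.35 p [ 0.5424 -0.0983  0.1442] jaw -0.004 tiltfix -0.0 0.001 F [-0.2 -0.2 -1.2] M [-0.11  0.09  0.  ] op 0.177
```

Call:
{"method": "move_arm", "body": {
  "targets": [
    [[0,0,0,0,0.0005,-0.003,0.1],[0,0,0,0,0,-0.003,0.1],[0,0,0,0,0,-0.003,0.1]]
  ]
}}

```text
clock: 7.65
tool_pos: [0.5427, -0.0977, 0.1348]
eef_rot: [1.0, -0.002, 0.001, -0.0]
contact_force: [0.4, 0.7, -0.8]
opening: 0.177
```

```bash
python3 -c "
from h import *
st()"
```

```text
t 7.65 p [ 0.5427 -0.0977  0.1348] jaw -0.004 tiltfix -0.0 0.002 F [ 0.4  0.7 -0.8] M [-0.16  0.09  0.03] op 0.177
```

Call:
{"method": "move_arm", "body": {
  "targets": [
    [[0,0,0,0,0,-0.003,0.1],[0,0,0,0,0,-0.003,0.1],[0,0,0,0,0,-0.003,0.1],[0,0,0,0,0,0,0.1]]
  ]
}}

```text
clock: 8.05
tool_pos: [0.5424, -0.0976, 0.1244]
eef_rot: [1.0, -0.002, 0.0, -0.0]
contact_force: [0.1, 0.7, -1.3]
opening: 0.178
```

```bash
python3 -c "
from h import *
st()"
```

```text
t 8.05 p [ 0.5424 -0.0976  0.1244] jaw -0.004 tiltfix -0.0 0.001 F [ 0.1  0.7 -1.3] M [-0.04  0.05  0.03] op 0.178
```

Call:
{"method": "move_arm", "body": {
  "targets": [
    [[0,0,0,0,0,-0.005,0.1],[0,0,0,0,0,-0.005,0.1],[0,0,0,0,0,-0.005,0.1],[0,0,0,0,0,-0.003,0.1],[0,0,0,0,0,0,0.1]]
  ]
}}

```text
clock: 8.55
tool_pos: [0.5424, -0.0975, 0.1046]
eef_rot: [1.0, -0.002, 0.0, -0.0]
contact_force: [-0.7, 0.4, -1.1]
opening: 0.179
```

```bash
python3 -c "
from h import *
st()"
```

```text
t 8.55 p [ 0.5424 -0.0975  0.1046] jaw -0.004 tiltfix -0.0 0.001 F [-0.7  0.4 -1.1] M [-0.09  0.12 -0.02] op 0.179
```

Call:
{"method": "move_arm", "body": {
  "targets": [
    [[0,0,0,0,0,-0.002,0.1],[0,0,0,0,0,-0.001,0.1],[0,0,0,0,0,-0.001,0.1]]
  ]
}}

```text
clock: 8.85
tool_pos: [0.5425, -0.0976, 0.1023]
eef_rot: [1.0, -0.002, 0.001, -0.0]
contact_force: [-2.8, 1.5, 11.6]
opening: 0.176
```

```bash
python3 -c "
from h import *
st()"
```

```text
t 8.85 p [ 0.5425 -0.0976  0.1023] jaw -0.004 tiltfix -0.0 0.002 F [-2.8  1.5 11.6] M [ 0.11  0.64 -0.05] op 0.176
```

The pin slid in freely and the collar seated with about 12 N, at the expected height. For the loop, the vertical gripper body would strike the grip block at depth, so I'll tilt the tool about 20° with its top towards +y. First release and rise.

Call:
{"method": "move_arm", "body": {
  "targets": [
    [[0,0,0,0,0,0.0005,0.45],[0,0,0,0,0,0,0.45],[0,0,0,0,0,0,0.45],[0,0,0,0,0,0,0.45]]
  ]
}}

```text
clock: 9.25
tool_pos: [0.5434, -0.0978, 0.1037]
eef_rot: [1.0, -0.002, 0.002, 0.0]
contact_force: [-0.1, 0.2, -0.0]
opening: 0.452
```

Call:
{"method": "move_arm", "body": {
  "targets": [
    [[0,0,0,0,0,0.02,0.45],[0,0,0,0,0,0.03,0.45],[0,0,0,0,0,0.03,0.45],[0,0,0,0,0,0,0.45]]
  ]
}}

```text
clock: 9.65
tool_pos: [0.5425, -0.0977, 0.1847]
eef_rot: [1.0, -0.002, 0.0, -0.0]
contact_force: [0.4, 0.7, 0.9]
opening: 0.45
```

Call:
{"method": "move_arm", "body": {
  "targets": [
    [[-0.14,0,0,0,0.02,0,0],[-0.14,0,0,0,0.02,0,0],[-0.07,0,0,0,0,0,0],[0,0,0,0,0,0,0],[0,0,0,0,0,0,0]]
  ]
}}

```text
clock: 10.15
tool_pos: [0.5412, -0.0691, 0.1816]
eef_rot: [0.986, -0.01, 0.001, 0.168]
contact_force: [-0.7, -0.6, -0.1]
opening: 0.017
```

```bash
python3 -c "
from h import *
st()
w=snap('wrist');s=snap('side');c=snap('scene')
A,B,W=[proj(v,[[.542,-.08,.09]])[0].astype(int) for v in(s,c,w)];print(W)
f=lambda v,p:cv2.resize(v['frame'][max(p[0]-50,0):p[0]+40,p[1]-60:p[1]+60,::-1],(400,300),interpolation=cv2.INTER_CUBIC)
cv2.imwrite('pics/i.png',np.hstack([f(s,A),f(w,W)]))"
```

```text
t 10.15 p [ 0.5412 -0.0691  0.1816] jaw -0.019 tiltfix 0.331 -0.001 F [-0.7 -0.6 -0.1] M [0.23 0.05 0.03] op 0.017
[183 321]
```

View pics/i.png

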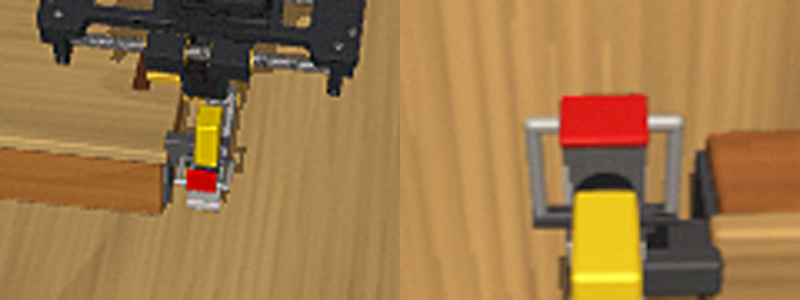

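The pin is seated and the loop is straight out, with the tab at right-crop (603,118). I'll line up outside the bolt's end.

Call:
{"method": "move_arm", "body": {
  "targets": [
    [[-0.02,0,0.015,0.001,0.011,0,0],[0,0,0,0,0,-0.025,0],[0,0,0,0,0,-0.025,0],[0,0,0,0,0,0,0],[0,0,0,0,0,0,0]]
  ]
}}

```text
clock: 10.8
tool_pos: [0.5429, -0.0686, 0.1337]
eef_rot: [0.984, -0.013, 0.004, 0.176]
contact_force: [0.5, 0.6, -0.2]
opening: 0.006
```

```bash
python3 -c "
from h import *
st()"
```

```text
t 10.80 p [ 0.5429 -0.0686  0.1337] jaw -0.023 tiltfix 0.347 0.004 F [ 0.5  0.6 -0.2] M [0.18 0.06 0.06] op 0.006
```

Call:
{"method": "move_arm", "body": {
  "targets": [
    [[0,0,0.02,0,0.0105,0,0],[0,0,0,0,0,0,0],[0,0,0,0,0,0,0]]
  ]
}}

```text
clock: 11.1
tool_pos: [0.544, -0.059, 0.1365]
eef_rot: [0.984, -0.004, 0.008, 0.176]
contact_force: [-0.9, 0.4, -0.5]
opening: 0.007
```

```bash
python3 -c "
from h import *
st()"
```

```text
t 11.10 p [ 0.544  -0.059   0.1365] jaw -0.005 tiltfix 0.346 0.014 F [-0.9  0.4 -0.5] M [0.23 0.09 0.03] op 0.007
```

Call:
{"method": "move_arm", "body": {
  "targets": [
    [[0,0.01,0,-0.001,0.001,-0.01,0],[0,0,0,0,0,-0.008,0],[0,0,0,0,0,-0.008,0],[0,0,0,0,0,-0.008,0],[0,0,0,0,0,0,0]]
  ]
}}

```text
clock: 11.6
tool_pos: [0.5438, -0.0567, 0.1002]
eef_rot: [0.985, -0.002, 0.004, 0.175]
contact_force: [-0.5, 0.0, -0.6]
opening: 0.0
```

```bash
python3 -c "
from h import *
st()"
```

```text
t 11.60 p [ 0.5438 -0.0567  0.1002] jaw -0.003 tiltfix 0.344 0.006 F [-0.5  0.  -0.6] M [0.25 0.13 0.08] op 0.0
```

Call:
{"method": "move_arm", "body": {
  "targets": [
    [[0,0,0,0,-0.0015,-0.005,0],[0,0,0,0,0,-0.005,0],[0,0,0,0,0,-0.005,0],[0,0,0,0,0,-0.005,0],[0,0,0,0,0,0,0]]
  ]
}}

```text
clock: 12.1
tool_pos: [0.5436, -0.0593, 0.0783]
eef_rot: [0.984, -0.003, 0.003, 0.175]
contact_force: [0.5, 0.3, 1.0]
opening: 0.002
```

```bash
python3 -c "
from h import *
st()
c=snap('scene');s=snap('side')
A,B=[proj(v,[[.542,-.07,.08]])[0].astype(int) for v in(s,c)]
f=lambda v,p:cv2.resize(v['frame'][max(p[0]-45,0):p[0]+30,p[1]-50:p[1]+50,::-1],(400,300),interpolation=cv2.INTER_CUBIC)
cv2.imwrite('pics/j.png',np.hstack([f(s,A),f(c,B)]))"
```

```text
t 12.10 p [ 0.5436 -0.0593  0.0783] jaw -0.004 tiltfix 0.346 0.005 F [0.5 0.3 1. ] M [ 0.27  0.08 -0.03] op 0.002
```

View pics/j.png

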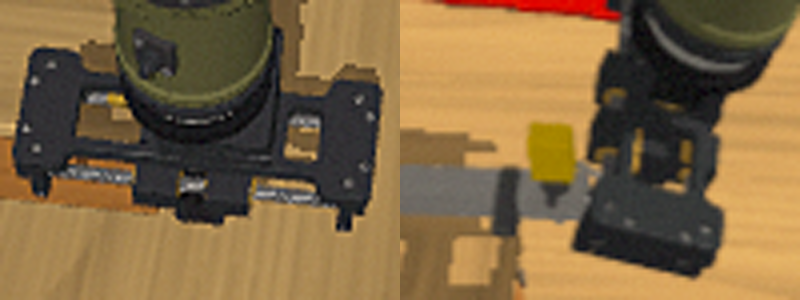

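The gripper is clear of the grip block and the force is about 1 N. I'll press on down in small steps.

Call:
{"method": "move_arm", "body": {
  "targets": [
    [[0,0,0,0,0.001,-0.003,0],[0,0,0,0,0,-0.003,0],[0,0,0,0,0,-0.003,0]]
  ]
}}

```text
clock: 12.5
tool_pos: [0.5446, -0.0573, 0.0701]
eef_rot: [0.985, -0.003, 0.005, 0.175]
contact_force: [-0.5, 1.5, 3.9]
opening: 0.006
```

```bash
python3 -c "
from h import *
st()"
```

```text
t 12.50 p [ 0.5446 -0.0573  0.0701] jaw -0.004 tiltfix 0.344 0.008 F [-0.5  1.5  3.9] M [ 0.28  0.21 -0.06] op 0.006
```

Call:
{"method": "move_arm", "body": {
  "targets": [
    [[0,0,0,-0.001,-0.0005,-0.002,0],[0,0,0,0,0,-0.002,0],[0,0,0,0,0,-0.002,0]]
  ]
}}

```text
clock: 12.8
tool_pos: [0.5442, -0.0584, 0.0642]
eef_rot: [0.985, -0.003, 0.005, 0.175]
contact_force: [1.0, 0.3, 3.2]
opening: 0.002
```

```bash
python3 -c "
from h import *
st()"
```

```text
t 12.80 p [ 0.5442 -0.0584  0.0642] jaw -0.004 tiltfix 0.345 0.01 F [1.  0.3 3.2] M [ 0.01  0.09 -0.03] op 0.002
```

Call:
{"method": "move_arm", "body": {
  "targets": [
    [[0,0,0,0,0,-0.002,0],[0,0,0,0,0,-0.002,0]]
  ]
}}

```text
clock: 13.0
tool_pos: [0.544, -0.0592, 0.0599]
eef_rot: [0.984, -0.003, 0.005, 0.176]
contact_force: [0.6, 0.3, 1.6]
opening: 0.005
```

Call:
{"method": "move_arm", "body": {
  "targets": [
    [[0,0,0,0,0,-0.002,0],[0,0,0,0,0,-0.002,0]]
  ]
}}

```text
clock: 13.2
tool_pos: [0.5435, -0.0591, 0.055]
eef_rot: [0.984, -0.003, 0.005, 0.176]
contact_force: [-0.5, 0.9, -0.2]
opening: 0.003
```

```bash
python3 -c "
from h import *
st()"
```

```text
t 13.20 p [ 0.5435 -0.0591  0.055 ] jaw -0.005 tiltfix 0.346 0.008 F [-0.5  0.9 -0.2] M [0.27 0.01 0.01] op 0.003
```

Call:
{"method": "move_arm", "body": {
  "targets": [
    [[0,0,0,0,0.008,0,0],[0,0,0,0,0.01,0,0],[0,0,0,0,0,0,0]]
  ]
}}

```text
clock: 13.5
tool_pos: [0.5429, -0.0388, 0.0539]
eef_rot: [0.985, -0.003, 0.004, 0.175]
contact_force: [0.1, 0.5, 0.3]
opening: 0.003
```

Call:
{"method": "move_arm", "body": {
  "targets": [
    [[0,0,0,0,0.005,0.02,0],[0,0,0,0,0.01,0.04,0],[0,0,0,0,0.02,0.045,0],[0,0,0,0,0.03,0.03,0],[0,0,0,0,0,0,0]]
  ]
}}

```text
clock: 14.0
tool_pos: [0.5414, 0.0301, 0.1927]
eef_rot: [0.985, -0.002, 0.002, 0.175]
contact_force: [0.2, 0.2, -0.7]
opening: 0.0
```

```bash
python3 -c "
from h import *
st()
w=snap('wrist');s=snap('side');c=snap('scene')
A,B,W=[proj(v,[[.542,-.08,.07]])[0].astype(int) for v in(s,c,w)];print(W)
def f(v,p,h=30):
    y=max(p[0]-h,0);x=max(p[1]-h*4//3,0);return cv2.resize(v['frame'][y:y+2*h,x:x+h*8//3,::-1],(400,300),interpolation=cv2.INTER_CUBIC)
cv2.imwrite('pics/k.png',np.vstack([np.hstack([f(s,A),f(c,B)]),np.hstack([f(w,W,45),np.zeros((300,400,3),np.uint8)])]))
print([(q,[(np.round(d['centre'],1).tolist(),round(d['score'],2)) for d in r.find_in(w,q)][:3]) for q in ('loop_tab','pin')])"
```

```text
t 14.00 p [0.5414 0.0301 0.1927] jaw -0.002 tiltfix 0.344 0.004 F [ 0.2  0.2 -0.7] M [0.3  0.03 0.04] op 0.0
[243 321]
[('loop_tab', [([29.5, 311.4], 0.79), ([233.7, 321.1], 0.53)]), ('pin', [([43.6, 271.1], 0.77), ([229.3, 323.0], 0.65)])]
```

View pics/k.png

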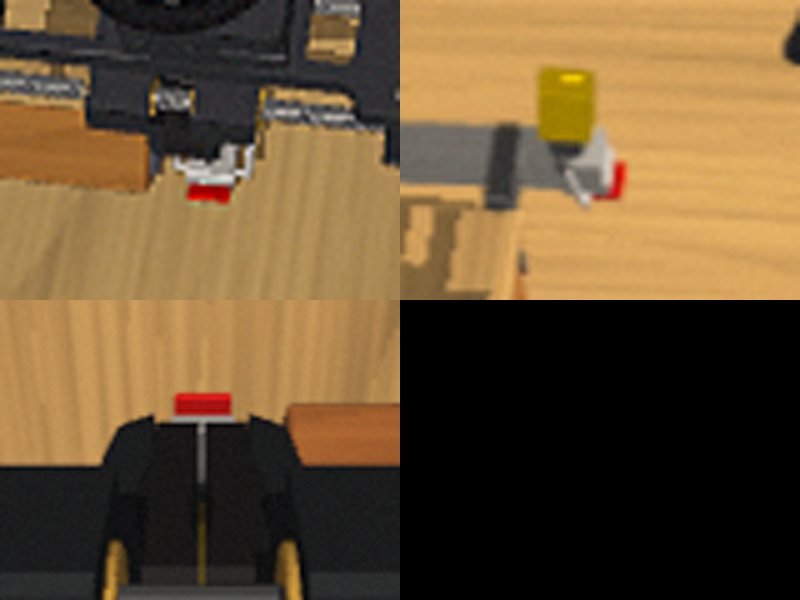

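The loop is now down round the bolt's end, with the tab at right-crop (617,180). I'll measure its angle against the model.

```bash
python3 - <<'E'
from h import *
np.set_printoptions(precision=1,suppress=True)
for n in ('scene','side','wrist'):
    s=r.snapshot(n);f=s['frame'].astype(int)
    ctr=proj(s,[[.5425,-.06,.05]])[0].astype(int)
    m=((f[...,0]>90)&(f[...,1]<.3*f[...,0])&(f[...,2]<.35*f[...,0])).astype(np.uint8);k=np.zeros_like(m);k[ctr[0]-20:ctr[0]+20,ctr[1]-20:ctr[1]+20]=1;m*=k
    rc=np.argwhere(m);print(n,len(rc),'cent',rc.mean(0),'min',rc.min(0),'max',rc.max(0))
    for th in(0,.1,.2,.3,.45,.55):
        ph=1.37-th;u=np.array([np.cos(ph),-np.sin(ph)]);v=np.array([np.sin(ph),np.cos(ph)])
        st_=6e-3 if th==.3 else 0
        P=[]
        for a in(.037,.040):
            for b in(0.0,.015):
                for x in(-.01,.01):
                    e=(a+st_)*u+b*v;P.append([.5425+x,-.0976+e[0],.083+e[1]])
        q=proj(s,P);print('  th',th,'cent',q.mean(0),'min',q.min(0),'max',q.max(0))
E
```

```text
scene 10 cent [199.3 271.2] min [197 270] max [202 272]
  th 0 cent [200.4 268.5] min [196.2 264.7] max [204.5 272.2]
  th 0.1 cent [200.  269.9] min [195.7 266.2] max [204.4 273.6]
  th 0.2 cent [199.6 271.3] min [195.1 267.7] max [204.1 274.9]
  th 0.3 cent [200.4 274. ] min [195.7 270.5] max [205.  277.4]
  th 0.45 cent [198.1 274.2] min [193.2 270.9] max [203.  277.5]
  th 0.55 cent [197.4 275.2] min [192.4 272.1] max [202.5 278.3]
side 24 cent [161.1 325.5] min [160 322] max [163 329]
  th 0 cent [159.8 324.6] min [157.1 320. ] max [162.5 329.2]
  th 0.1 cent [160.4 324.4] min [157.9 319.8] max [162.9 329. ]
  th 0.2 cent [160.8 324.3] min [158.5 319.6] max [163.  328.9]
  th 0.3 cent [163.5 323.9] min [161.5 319.3] max [165.4 328.5]
  th 0.45 cent [161.  323.9] min [159.5 319.3] max [162.6 328.5]
  th 0.55 cent [160.9 323.8] min [159.7 319.2] max [162.1 328.4]
wrist 97 cent [225.5 326.4] min [223 318] max [228 334]
  th 0 cent [227.5 326.4] min [222.5 317.6] max [232.5 335.3]
  th 0.1 cent [226.2 326.4] min [221.6 317.5] max [230.8 335.4]
  th 0.2 cent [225.2 326.5] min [221.  317.4] max [229.3 335.6]
  th 0.3 cent [219.4 326.4] min [215.7 317.4] max [223.1 335.6]
  th 0.45 cent [224.1 326.5] min [221.3 317.2] max [226.8 336. ]
  th 0.55 cent [224.2 326.6] min [222.1 317.1] max [226.3 336.1]
```

The model match puts the loop at about 0 to 0.1 rad, because the tab's outer column is 272 against 278 if it were on the lip. One clear look with the tool tilted back will confirm it.

Call:
{"method": "move_arm", "body": {
  "targets": [
    [[0.13,0,0,0,0.01,0.005,0],[0.13,0,0,0,0.01,0.005,0],[0.13,0,0,0,0.01,0,0],[0.13,0,0,0,0.01,0,0],[0.13,0,0,0,0,0,0]]
  ]
}}

```text
clock: 14.9
tool_pos: [0.5372, 0.0708, 0.1966]
eef_rot: [0.988, 0.003, -0.004, -0.155]
contact_force: [0.5, -1.0, -1.8]
opening: 0.006
```

```bash
python3 -c "
from h import *
st()
w=snap('wrist');c=snap('scene')
P=[[.5425,-.08,.07]]
def f(v,h):
    p=proj(v,P)[0].astype(int);print(p);y=max(p[0]-h,0);x=max(p[1]-h*4//3,0);return cv2.resize(v['frame'][y:y+2*h,x:x+h*8//3,::-1],(400,300),interpolation=cv2.INTER_CUBIC)
cv2.imwrite('pics/l.png',np.hstack([f(w,36),f(c,27)]))"
```

```text
t 14.90 p [0.5372 0.0708 0.1966] jaw 0.008 tiltfix -0.306 -0.008 F [ 0.5 -1.  -1.8] M [-0.41  0.05  0.01] op 0.006
[394 326]
[194 268]
```

View pics/l.png

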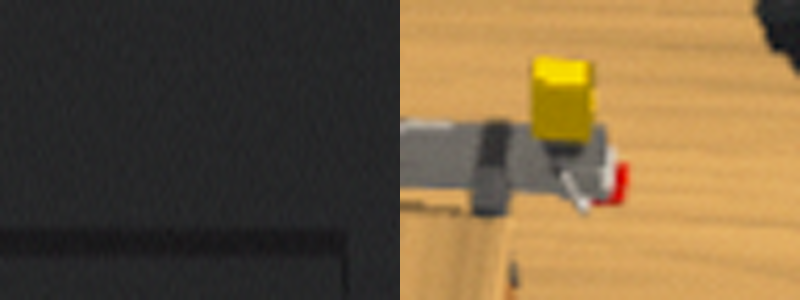

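The scene view shows the pin upright and the loop leg running steeply from (560,165) to (585,208), down past the bolt's end. The wrist crop is only the gripper. I'll check the leg and tab numerically in both fixed views.

```bash
python3 - <<'E'
from h import *
np.set_printoptions(precision=1,suppress=True)
for n in ('scene','side'):
    s=r.snapshot(n);f=s['frame'].astype(int)
    ctr=proj(s,[[.5425,-.06,.05]])[0].astype(int)
    m=((f[...,0]>90)&(f[...,1]<.3*f[...,0])&(f[...,2]<.35*f[...,0])).astype(np.uint8);k=np.zeros_like(m);k[ctr[0]-20:ctr[0]+20,ctr[1]-20:ctr[1]+20]=1;m*=k
    rc=np.argwhere(m);print(n,len(rc),rc.mean(0),rc.min(0),rc.max(0))
    for th in(0,.1,.3,.5):
        ph=1.37-th;u=np.array([np.cos(ph),-np.sin(ph)])
        P=[[.5595,-.0976+a*u[0],.083+a*u[1]] for a in(0,.0315)]
        print(' leg',th,proj(s,P).ravel())
    g=proj(s,[[.5425+x,-.0976+y,.075+z] for x in(-.008,.008) for y in(-.012,.012) for z in(.013,.049)])
    y=((f[...,0]>90)&(f[...,1]>.6*f[...,0])&(f[...,2]<.15*f[...,0]));rc=np.argwhere(y[int(g[:,0].min())-10:int(g[:,0].max())+10,int(g[:,1].min())-10:int(g[:,1].max())+10])+[int(g[:,0].min())-10,int(g[:,1].min())-10]
    print(' grip expected',g.min(0),g.max(0),'seen',rc.min(0),rc.max(0))
E
```

```text
scene 11 [199.6 271.1] [197 270] [203 272]
 leg 0 [197.4 259.4 205.1 263.7]
 leg 0.1 [197.4 259.4 204.9 265. ]
 leg 0.3 [197.4 259.4 204.4 267.4]
 leg 0.5 [197.4 259.4 203.6 269.5]
 grip expected [177.3 252.3] [193.  265.8] seen [177 256] [191 266]
side 5 [161.8 328.4] [161 328] [163 329]
 leg 0 [143.4 318.5 154.8 318. ]
 leg 0.1 [143.4 318.5 155.5 317.8]
 leg 0.3 [143.4 318.5 156.5 317.5]
 leg 0.5 [143.4 318.5 156.9 317.2]
 grip expected [126.9 321.7] [146.5 330.3] seen [136 323] [141 324]
```

```bash
python3 -c "
from h import *
st();print(r.finish_job())"
```

```text
t 15.10 p [0.5368 0.0668 0.1951] jaw 0.001 tiltfix -0.299 -0.01 F [0.8 1.3 0.3] M [-0.24  0.08  0.05] op 0.005
the job is handed in; nothing more can be done
None
```

The linch pin is in the bolt's cross hole with its collar down, and its loop is snapped under the bolt. I handed the job in at 15.1 s with the arm well clear.

- **Pin:** I took the upright, smallest pin from the rest. It slid into the hole without resistance, and the collar met the bolt with about 12 N at the expected height. In the scene camera the grip block sits within about 2 px of where the seated model puts it, except its left edge, 4 px inside. The side camera was mostly blocked.
- **Loop:** I pressed the tab down with the closed fingers tilted 20°, so the gripper body cleared the grip block. I read at most about 4 N while pressing, less than the 10 to 15 N expected. Forces were only read at the end of each short move, so a brief peak could have been missed. The force then fell to zero.
- **Loop angle:** In the last scene picture the leg's slope and the tab's outer edge match a loop angle of about 0 to 0.1 rad, so it has passed the lip. The tab's centre alone would fit nearer 0.2. The last wrist view was blocked by the gripper itself, so this rests mainly on the scene camera.
- **Other things:** I touched nothing else on the bench, as far as the readings and pictures show, but I did not re-measure the positions of the loose items at the end.

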